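# Lock the tab-lock clamp knob over the unit in the test nest

## Task

Clamp the control unit in its test nest: pinch both release tabs of the clamp knob fully in, turn the knob clockwise until you feel it come up against its end spring and a little way into that spring, then let go so that both tabs spring fully out and lock it there. The lock position is set anew for every product and cannot be seen, so find it by feel; never force the knob against its lock or hard into the end spring, and do not disturb the unit or the other things on the bench.

Things in the scene. Friction and masses are not known exactly. Their poses are not given: they have to be found in the camera images.
- station: Fixed aluminium plate, 170 x 225 mm, 12 mm thick, with a grey round lock drum (76 mm across, top at 42 mm) and, to the drum's -y side in its own frame, a low nest holding the control unit. Origin: on the bench top exactly under the knob's turning axis (which is vertical); z up.
- clamp_knob (a joint): Turn of the clamp knob about the vertical axis, rad: 0 at the start (locked open, its axes parallel to the station's), growing clockwise seen from above, end 1.75. Locked (0.05 rad of play) unless both tabs are at least 4 mm in; then it turns freely (friction 0.012 N m, damping 0.12 N m s/rad: turn slowly) until it meets the end spring at a hidden angle from 0.65 to 1.20.
- knob_top (a point): Centre of the knob's top, on the turning axis, 90 mm above the bench. The knob: a grey upright block 42 mm (its x) by 24 mm (its y), from 47 mm to 90 mm above the bench, on a round flange 68 mm across. A flat steel clamp arm 18 mm wide (top 53 mm above the bench) sticks out of the flange.
- tab_a_face (a point): Centre of the outer face of release tab a, on the +y side of the knob, 28 mm from the axis when out, 71.5 mm above the bench. Tabs are black flat paddles with ridges, 24 mm wide, 6 mm thick and 29 mm tall (57 to 86 mm above the bench), facing straight out along the knob's y; 56 mm over both when out, 40 mm when both are fully in. They turn with the knob. 25 mm and more is free beside them.
- tab_b_face (a point): The same for release tab b, on the opposite (-y) side.
- tab_a (a joint): Travel of tab a, m: 0 fully out, 0.008 fully in (hard stop). The spring pushes out with 3 N at 0 and 7 N at 0.008; a pinch of 12 to 25 N takes both in and carries the turning torque. Each tab has a hidden latch: let go past the notch edge it drops in, and the knob springs back onto that edge and stays; short of it the tab stays half in, not locked.
- tab_b (a joint): The same for tab b. A latch (colliders tab_a_c0, tab_b_c0) must not be loaded above 10 N (turning the knob with the tabs out does that).
- clamp_foot (a point): Underside of the rubber foot at the end of the clamp arm, 85 mm from the axis, 42 mm above the bench; it swings over the edge of the control unit with 2 mm to spare.
- control_unit: Black flat control unit with a dark screen, 140 x 100 x 28 mm, 0.5 kg, lying loose in the nest with its top 40 mm above the bench. Origin: centre of its underside. It stays where it is.
- scanner: Bystander: black hand-held scanner lying on the bench, about 155 x 62 x 40 mm. Origin on the bench below its neck.
- parts_bin: Bystander: open grey plastic bin, 110 x 150 x 60 mm. Origin: centre of its underside.
- screwdriver: Bystander: a black-handled screwdriver lying on the bench. Origin near its middle.
- knob_dog (a point): Hidden dog of the knob (collider clamp_knob_c0), in the drum, 14 mm from the axis, 19 mm above the bench; it meets the end spring. From first touch the resisting torque is 0.03 N m, rising by 0.6 N m per rad. The lock notch is reached 0.08 rad past touch (0.08 N m); overload is 11 N on the dog, about 0.18 rad past touch (0.14 N m). Let go at about 0.11 N m.

How it is judged:
By the outcome, as a careful person would: the job done as asked, in the order asked, and still so for the second after the job is handed in, with the robot touching nothing.
It also fails if it takes over 69 s, if anything falls off the work surface, if the arm or the gripper's body presses on something with over 40 N, if the wrist force passes 120 N, or if a joint passes its speed limit or range.

## Robot

A 6-joint arm with a two-finger parallel gripper is mounted at the origin on the work surface. World frame = base frame: x ahead of the robot, y to its left, z up, the work surface at z = 0. Lengths are in m, angles in rad, forces in N, time in s.
With the tool pointing down it reaches from about 0.325 to 0.75 m from the base axis. Payload 7.6 kg.
Tool frame: the origin (TCP) lies midway between the tips of the shut fingers; the grasp point (between the pads) lies 19 mm behind it (r.grip_point_offset is the distance from the TCP to the grasp point, in m); y points along the fingers, x is the direction in which the jaws open and shut, and the axes are right-handed (so a half turn about y gives the same grasp; the last joint's range is limited). The gripper opens to 85 mm and grips with 20 to 120 N. Pads are 22 mm wide; open, the fingers measure 114 mm over their backs; the gripper's body (76 mm by 85 mm) begins 54 mm behind the grasp point. The pads swing forward as they close: fully open they stand 13 mm farther back than shut.
Start: joints at [-1.375, 0.052, 1.401, -0, 1.689, -0.07], TCP at [0.138, -0.507, 0.231] pointing down, gripper open.
Joint ranges: [-2.9, 2.9], [-0.91, 2.17], [0.12, 2.37], [-1.06, 4.2], [0.26, 2.73], [-2.93, 2.93]. Speed limits (rad/s): [2.57, 2.57, 3.01, 3.14, 3.14, 3.14].

## Interface

Orientations are given as a unit quaternion [x, y, z, w].
In Python, from workcell import r, capture, camera_info, spotter gives the robot as it stands. The module is installed in compiled form; this text tells all that it offers.
- The arm moves only by the shell command python3 -m jog 'ROWS' [FORCE]. ROWS is text: rows parted by semicolons, each of 7 numbers parted by spaces: the shift along the tool's x, y, z in mm, then the turn, a rotation vector about the tool's x, y, z in degrees, then the closure in counts, from 0 (fully open) to 255 (shut). In form: tx ty tz ax ay az hand; .... A call has 1 to 12 rows; each row is the pose to reach, as a shift and turn from the pose measured when the call began, along the tool's axes at that moment; what a row does not reach only later rows make up. A row lasts 1/12 s, in which the tool goes at most 41.7 mm and 7.16 degrees, less where a joint would pass 70% of its speed; a pose out of reach is approached as far as the arm can. A call with a gripper value outside its range is refused whole. The fingers move at their own pace and stop on an object; FORCE is the grip in N (left out, the last holds). Time passes only in rows, so rows that repeat a pose let the fingers close. It gives the time, the measured TCP pose, the force and the opening at its end, in the units of the state.
- r.get_state(): the state, without advancing time (a new reading comes with each control period).
- capture(name): name is "side" or "top" or "wrist"; returns (picture, depth): 384x512x3 uint8, red, green, blue; 384x512 float32, m along the optical axis (not along the pixel's ray), 0 where there is no reading.
- camera_info(name): a dict with "fx", "fy", "cx", "cy" (pixels), "T" (4x4, takes a point from camera to world coordinates). Camera axes: x right, y up, looking along -z (the intrinsics and any distortion apply to the point x, -y, -z); pixel columns grow to the right and rows downward; lengths in m; the calibration is good to about 2 mm. A picture is of the moment at which its call begins: read the wrist's pose just before it. camera_info takes no time and is no camera call; for the wrist camera it gives the pose at the moment of the call.
- r.sign_off(): hands the job in, once; it reports no verdict.
Trained networks look in the newest picture that a camera, given by its name, has taken for a name from the list of things; names that differ only in an ending like _2 or _b are one class to them, and where a whole thing is asked for, a point or a joint stands for the part that bears it (a point fixed in the world has none). Each returns a list of dicts, best first, with "confidence" (0 to 1); they miss things now and then, are a little off and sometimes report something else, mostly with a low value. They report only what shows in the picture. A call takes as long as a camera call.
- spotter.boxes_of(camera, target): "xy" ([column, row] in pixels, amid what is visible of it).
- spotter.silhouettes(camera, target): "mask" (384x512 bool, what is visible of it) and "xy" ([column, row] in pixels, amid what is visible of it).
- spotter.pinpoint(camera, target): "xy" ([column, row] in pixels: a listed point, or the origin of a listed thing).
The state is a dict: "time_s": time; "joint_pos": joint angles; "dq": joint speeds; "joint_efforts": joint torques, N m; "tcp_pos": TCP position; "eef_rot": TCP orientation; "force": force on the tool from outside, world axes, zero at the start; "wrist_torque": the same for the moment, N m; "gripper_width": finger opening in m.
Only numpy, scipy, OpenCV 4.12 (cv2) and the standard library are available. Lean on these libraries where they do the work, as an engineer would, in place of code of your own. Each camera call takes 0.05 s, during which the arm holds its last target.

## Working session

There is one attempt and no reset: what is moved stays moved. The work goes in short steps, Python scripts to look and compute and a shell command to move; the robot and the scene stay as the last step left them, time stands still between calls to the robot, and variables do not carry over. Pictures are saved under pics/ and viewed, and the job is handed in when it is done.

```bash
mkdir -p pics
cat > h.py <<'E'
import numpy as np, cv2
from workcell import r, capture, camera_info, spotter
from scipy.spatial.transform import Rotation as R
def save(n,p): cv2.imwrite('pics/'+n+'.png',cv2.cvtColor(p,cv2.COLOR_RGB2BGR))
def ray(cam,xy,ci=None):
    c=ci or camera_info(cam); T=np.array(c['T'])
    d=np.array([(xy[0]-c['cx'])/c['fx'],-(xy[1]-c['cy'])/c['fy'],-1.])
    return T[:3,3],T[:3,:3]@d
def atz(cam,xy,z,ci=None):
    o,d=ray(cam,xy,ci); return o+d*(z-o[2])/d[2]
def proj(cam,p,ci=None):
    c=ci or camera_info(cam); T=np.array(c['T']); q=T[:3,:3].T@(np.array(p)-T[:3,3])
    return [c['cx']+c['fx']*q[0]/-q[2], c['cy']-c['fy']*q[1]/-q[2]]
E
python3 - <<'E'
from h import *
s=r.get_state(); print(s)
print(r.grip_point_offset)
for c in ['top','side','wrist']:
    ci=camera_info(c); print(c,{k:np.round(v,4).tolist() for k,v in ci.items()})
    p,d=capture(c); save(c+'0',p)
    for t in ['knob_top','tab_a_face','tab_b_face','station','clamp_foot','control_unit']:
        print(c,t,[(np.round(o['xy'],1).tolist(),round(o['confidence'],2)) for o in spotter.pinpoint(c,t)[:3]])
print(r.get_state()['time_s'])
E
```

```text
{'time_s': 0.0, 'joint_pos': array([-1.37533213e+00,  5.28562233e-02,  1.40173026e+00,  1.29982614e-05,
        1.68863314e+00, -7.03114933e-02]), 'dq': array([-1.22631538e-04,  4.47546214e-04,  4.53201281e-04,  3.72935404e-04,
        4.21724207e-05,  3.97045110e-04]), 'joint_efforts': array([ 1.29004726e-03, -3.81672335e+01, -3.60183835e+01, -6.92662388e-05,
        6.22274412e-03, -1.39040378e-05]), 'tcp_pos': array([ 0.13785469, -0.50625591,  0.23045946]), 'eef_rot': array([-0.56145644,  0.42977096, -0.42891423,  0.56222431]), 'force': array([ 0.19884579,  0.5374888 , -0.20648753]), 'wrist_torque': array([0.02176957, 0.06980669, 0.00573694]), 'gripper_width': 0.08555400781919074}
0.0187
top {'fx': 446.016, 'fy': 446.016, 'cx': 254.8306, 'cy': 191.9716, 'T': [[0.0225, 0.9856, -0.1679, 0.3681], [-0.9995, 0.0262, 0.0197, 0.0461], [0.0238, 0.1673, 0.9856, 1.1262], [0.0, 0.0, 0.0, 1.0]]}
top knob_top [([232.3, 191.3], 0.92)]
top tab_a_face [([217.6, 193.6], 0.6)]
top tab_b_face [([243.5, 191.0], 0.5)]
top station [([227.4, 193.8], 0.86)]
top clamp_foot [([245.8, 161.5], 0.83), ([273.2, 191.9], 0.37)]
top control_unit [([277.4, 189.8], 0.71)]
side {'fx': 420.342, 'fy': 420.342, 'cx': 261.8858, 'cy': 187.5092, 'T': [[-0.8751, 0.3716, -0.3101, 0.2248], [-0.4837, -0.6517, 0.5841, 0.6846], [0.015, 0.6612, 0.7501, 0.924], [0.0, 0.0, 0.0, 1.0]]}
side knob_top [([258.5, 204.8], 0.64)]
side tab_a_face [([251.3, 216.4], 0.6), ([263.1, 201.6], 0.46)]
side tab_b_face [([264.1, 201.4], 0.55)]
side station [([260.7, 220.7], 0.92)]
side clamp_foot [([238.9, 195.0], 0.71)]
side control_unit [([278.6, 195.1], 0.7)]
wrist {'fx': 317.1778, 'fy': 317.1778, 'cx': 259.151, 'cy': 191.7864, 'T': [[0.263, 0.9293, 0.2594, 0.2032], [-0.9648, 0.2531, 0.0715, -0.4886], [0.0008, -0.2691, 0.9631, 0.3744], [0.0, 0.0, 0.0, 1.0]]}
wrist knob_top []
wrist tab_a_face []
wrist tab_b_face []
wrist station []
wrist clamp_foot []
wrist control_unit []
1.05
```

View pics/top0.png

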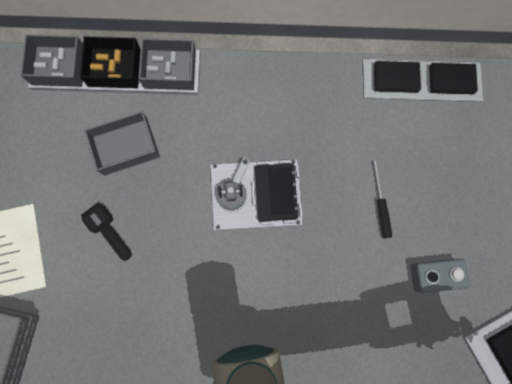

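View pics/side0.png

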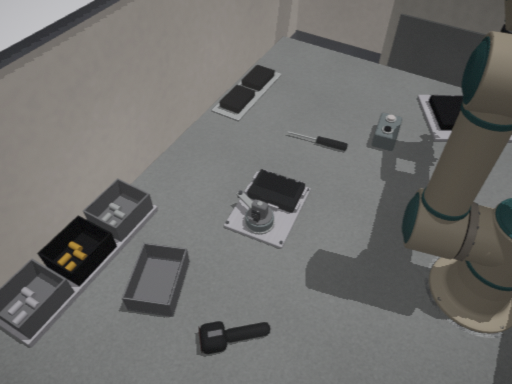

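Run:
```python
from h import *
for c,l in [('top',[('knob',(232.3,191.3),.09),('a',(217.6,193.6),.0715),('b',(243.5,191),.0715),('st',(227.4,193.8),0),('foot',(245.8,161.5),.042),('cu',(277.4,189.8),.012)]),('side',[('knob',(258.5,204.8),.09),('a',(251.3,216.4),.0715),('b',(264.1,201.4),.0715),('st',(260.7,220.7),0),('foot',(238.9,195),.042),('cu',(278.6,195.1),.012)])]:
    for n,xy,z in l: print(c,n,atz(c,xy,z).round(4))
s=r.get_state(); print(R.from_quat(s['eef_rot']).as_matrix().round(3))
```

```text
top knob [0.5447 0.0785 0.09  ]
top a [0.5414 0.114  0.0715]
top b [0.5493 0.0523 0.0715]
top st [0.5533 0.0936 0.    ]
top foot [0.6292 0.0487 0.042 ]
top cu [ 0.5649 -0.0333  0.012 ]
side knob [0.5486 0.0909 0.09  ]
side a [0.5531 0.1199 0.0715]
side b [0.5486 0.0604 0.0715]
side st [0.5509 0.0727 0.    ]
side foot [0.631  0.0531 0.042 ]
side cu [ 0.5464 -0.024   0.012 ]
[[ 0.263  0.     0.965]
 [-0.965 -0.     0.263]
 [ 0.    -1.    -0.   ]]
```

Station plate at about columns 211–300, rows 160–230 in the top image, knob at (231,192), clamp arm pointing up to (242,162), unit at (277,190). Station yaw is about +3°. I approach with the half-turned hand so that joint 6 has room for a clockwise turn.

```bash
python3 -m jog '-19 0 23 0 -7 0 0; -38 0 46 0 -14 0 0; -58 0 69 0 -21 0 0; -77 0 92 0 -28 0 0; -96 0 115 0 -35 0 0; -115 0 138 0 -42 0 0; -135 0 160 0 -49 0 0; -154 0 183 0 -56 0 0; -173 0 206 0 -63 0 0; -192 0 229 0 -70 0 0; -212 0 252 0 -77 0 0; -231 0 275 0 -84 0 0' 25
python3 - <<'E'
from h import *
s=r.get_state(); M=R.from_quat(s['eef_rot']).as_matrix(); print(s['time_s'],s['tcp_pos'].round(4),M.round(3).tolist(),s['joint_pos'].round(2))
print(M.T@(np.array([.548,.083,.23])-s['tcp_pos']))
E
```

```text
time_s: 2.05
tcp_pos: [0.3432, -0.2101, 0.2315]
eef_rot: [0.705, 0.059, -0.059, -0.704]
force: [-0.3, -0.1, 0.2]
gripper_width: 0.0853
2.05 [ 0.3432 -0.2101  0.2315] [[0.986, 0.001, -0.166], [0.166, -0.0, 0.986], [0.001, -1.0, -0.001]] [-0.64 -0.31  1.73 -0.    1.72 -0.81]
[0.25070645 0.00151658 0.25494472]
```

```bash
python3 -m jog '21 0 21 0 -7 0 0; 42 0 42 0 -14 0 0; 63 0 64 0 -21 0 0; 84 0 85 0 -28 0 0; 105 0 106 0 -35 0 0; 125 0 127 0 -42 0 0; 146 0 149 0 -49 0 0; 167 0 170 0 -56 0 0; 188 0 191 0 -63 0 0; 209 0 212 0 -70 0 0; 230 0 234 0 -77 0 0; 251 0 255 0 -83.7 0 0'
python3 - <<'E'
from h import *
s=r.get_state(); M=R.from_quat(s['eef_rot']).as_matrix(); print(s['time_s'],s['tcp_pos'].round(4),M.round(3).tolist(),s['joint_pos'].round(2))
ci=camera_info('wrist')
p,d=capture('wrist'); save('w1',p); np.save('w1d.npy',d)
for t,z in [('knob_top',.09),('tab_a_face',.0715),('tab_b_face',.0715),('station',0),('clamp_foot',.042),('control_unit',.012)]:
    for o in spotter.pinpoint('wrist',t)[:2]: print(t,np.round(o['xy'],1),round(o['confidence'],2),atz('wrist',o['xy'],z,ci).round(4))
for t in ['clamp_knob','tab_a']:
    for o in spotter.silhouettes('wrist',t)[:3]:
        m=o['mask']; print(t,o['xy'],o['confidence'],m.sum())
E
```

```text
time_s: 3.05
tcp_pos: [0.5489, 0.0846, 0.2315]
eef_rot: [0.484, 0.516, -0.516, -0.484]
force: [0.1, 0.2, 0.2]
gripper_width: 0.0852
3.05 [0.5489 0.0846 0.2315] [[-0.063, 0.001, -0.998], [0.998, -0.001, -0.063], [-0.001, -1.0, -0.001]] [ 0.09  0.14  1.31 -0.    1.69 -1.55]
knob_top [258.7 182.3] 0.76 [0.551  0.0842 0.09  ]
knob_top [226.2 236.6] 0.74 [0.6073 0.0561 0.09  ]
tab_a_face [287.7 177.8] 0.58 [0.5493 0.1126 0.0715]
tab_b_face [232.2 179.5] 0.8 [0.5545 0.0583 0.0715]
station [259.2 166.9] 0.94 [0.5546 0.0848 0.    ]
clamp_foot [226.3 239.2] 0.98 [0.6321 0.0523 0.042 ]
control_unit [168.  165.5] 0.68 [ 0.5573 -0.0211  0.012 ]
control_unit [287.6 178.2] 0.56 [0.5635 0.1188 0.012 ]
clamp_knob [252.8, 177.9] 0.85 4244
tab_a [285.6, 178.0] 0.77 228
tab_a [231.2, 175.4] 0.66 236
tab_a [467.6, 263.4] 0.26 6885
```

View pics/w1.png

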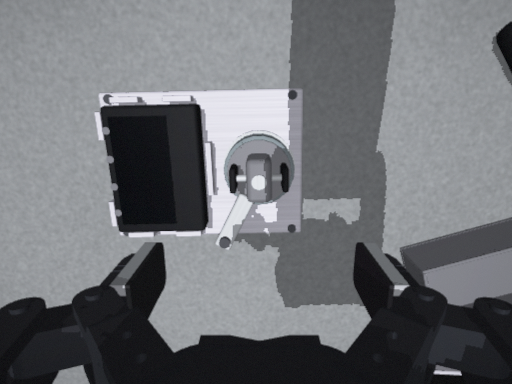

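```bash
cat > cl.py <<'E'
from h import *
def cloud(d,ci):
    T=np.array(ci['T']); v,u=np.mgrid[0:384,0:512]
    P=np.stack([(u-ci['cx'])/ci['fx']*d,-(v-ci['cy'])/ci['fy']*d,-d],-1)
    return P@T[:3,:3].T+T[:3,3]
E
python3 - <<'E'
from cl import *
ci=camera_info('wrist'); d=np.load('w1d.npy'); W=cloud(d,ci)
p=cv2.imread('pics/w1.png')
print('bench z',np.median(W[20:60,330:480,2]), 'plate z',np.median(W[100:130,215:240,2]))
near=(abs(W[...,0]-.55)<.14)&(W[...,1]>-.15)&(W[...,1]<.2)&(d>0)
m=(near&(W[...,2]>.006)&(W[...,2]<.1)).astype(np.uint8); m[240:]=0
n,l,st,c=cv2.connectedComponentsWithStats(m); k=l[110,230]; q=W[l==k][:,:2]
print('minrect',cv2.minAreaRect((q*1000).astype(np.float32)))
b=p.min(2)
# bright plate only right edge: per row last bright col
e=[]
for v in range(97,150):
    u=np.where((p[v,280:330].astype(int).min(1)>140))[0]
    if len(u): e.append(W[v,280+u[-1],:2])
e=np.array(e); print(len(e),'right edge angle',np.degrees(np.polyfit(e[:,0],e[:,1],1)[0]),e.mean(0))
e=[]
for u in range(110,285):
    v=np.where((p[80:105,u].astype(int).min(1)>165))[0]
    if len(v): e.append(atz('wrist',(u,80+v[0]),.012,ci)[:2])
e=np.array(e); print(len(e),'top edge', np.degrees(np.polyfit(e[:,1],e[:,0],1)[0]))
for lo,hi in [(.084,.096),(.05,.08),(.03,.05)]:
    kk=near&(abs(W[...,1]-.085)<.05)&(abs(W[...,0]-.55)<.05)&(W[...,2]>lo)&(W[...,2]<hi)
    q=W[kk]; print(lo,len(q),q.min(0).round(4),q.max(0).round(4),np.median(q,0).round(4))
    if len(q)>20: print(cv2.minAreaRect((q[:,:2]*1000).astype(np.float32)))
c=cv2.resize(p[80:260,190:330],None,fx=4,fy=4,interpolation=cv2.INTER_CUBIC)[:600]; cv2.imwrite('pics/w1c.png',c)
E
```

```text
bench z 0.0005757008922473994 plate z 0.012818501092119794
minrect ((554.1412353515625, 20.126060485839844), (169.74639892578125, 224.52236938476562), 4.452041149139404)
53 right edge angle 4.6159349349361225 [0.49920903 0.124999  ]
175 top edge -4.562470742119763
0.084 1381 [0.5279 0.0536 0.084 ] [0.5696 0.11   0.095 ] [0.5475 0.0818 0.0901]
((548.609619140625, 81.60881805419922), (40.64646530151367, 55.292423248291016), 4.958372592926025)
0.05 731 [0.5238 0.0513 0.05  ] [0.6    0.1095 0.08  ] [0.5752 0.0674 0.0549]
((565.1393432617188, 75.87632751464844), (54.40890884399414, 77.7279052734375), 78.01456451416016)
0.03 2024 [0.5116 0.0445 0.0303] [0.5978 0.1196 0.0499] [0.5339 0.0829 0.0475]
((549.8641967773438, 78.98980712890625), (74.64917755126953, 81.19915771484375), 17.784467697143555)
```

View pics/w1c.png

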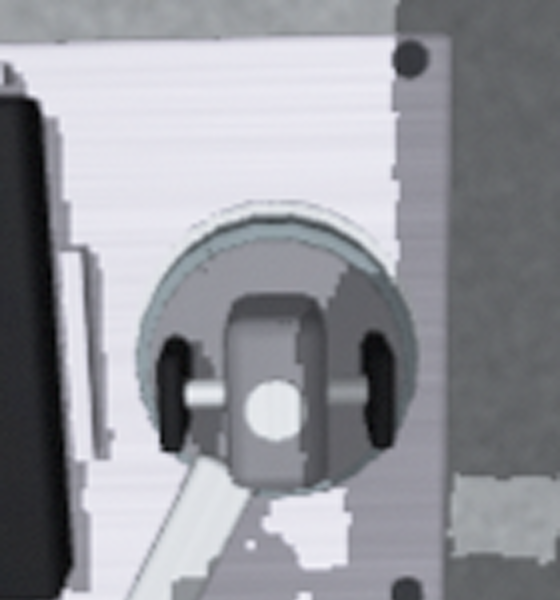

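Run:
```python
from cl import *
s=r.get_state(); print(s['tcp_pos'].round(4),abs(s['dq']).max())
ci=camera_info('wrist'); p,d=capture('wrist'); W=cloud(d,ci)
for t,z in [('knob_top',.09),('tab_a_face',.0715),('tab_b_face',.0715)]:
    for o in spotter.pinpoint('wrist',t)[:1]: print(t,np.round(o['xy'],1),round(o['confidence'],2),atz('wrist',o['xy'],z,ci).round(4))
near=(abs(W[...,1]-.085)<.05)&(abs(W[...,0]-.55)<.05)&(d>0)
for lo,hi in [(.0875,.095),(.08,.0865)]:
    q=W[near&(W[...,2]>lo)&(W[...,2]<hi)]; print(len(q),cv2.minAreaRect((q[:,:2]*1000).astype(np.float32)))
m=(W[...,2]>.006)&(W[...,2]<.1)&(abs(W[...,0]-.55)<.14)&(d>0); m=m.astype(np.uint8); m[240:]=0
n,l,st,c=cv2.connectedComponentsWithStats(m); k=l[110,230]; print(cv2.minAreaRect((W[l==k][:,:2]*1000).astype(np.float32)))
M=R.from_quat(s['eef_rot']).as_matrix(); print(np.degrees(np.arctan2(M[1,0],M[0,0])))
```

```text
[0.5481 0.0823 0.2319] 0.002729639229726545
knob_top [260.  183.3] 0.58 [0.5512 0.0831 0.09  ]
tab_a_face [293.1 176. ] 0.64 [0.5468 0.1154 0.0715]
tab_b_face [232.7 179.6] 0.62 [0.5537 0.0564 0.0715]
993 ((549.8507690429688, 83.5857162475586), (40.40310287475586, 52.89224624633789), 4.6113505363464355)
314 ((548.1542358398438, 83.98555755615234), (38.587669372558594, 56.48151397705078), 5.116054058074951)
((555.2158203125, 22.53050994873047), (169.34652709960938, 224.16078186035156), 4.87611198425293)
93.16404781646612
```

```bash
python3 -m jog '0.3 20 -0.5 0 -0.5 0 0; 0.7 45 -1 0 -1 0 0; 1 70 -1.5 0 -1.5 0 0; 1.3 95 -2 0 -1.5 0 0; 1.3 112 -2 0 -1.5 0 0; 1.3 120 -2 0 -1.5 0 0; 1.3 122 -2 0 -1.5 0 0; 1.3 122 -2 0 -1.5 0 0'
python3 - <<'E'
from cl import *
s=r.get_state(); print(s['tcp_pos'].round(4),s['force'],abs(s['dq']).max())
ci=camera_info('wrist'); p,d=capture('wrist'); save('w2',p); W=cloud(d,ci)
for t,z in [('knob_top',.09),('tab_a_face',.0715),('tab_b_face',.0715)]:
    for o in spotter.pinpoint('wrist',t)[:1]: print(t,np.round(o['xy'],1),round(o['confidence'],2),atz('wrist',o['xy'],z,ci).round(4))
M=R.from_quat(s['eef_rot']).as_matrix(); print(np.degrees(np.arctan2(M[1,0],M[0,0])),M[2].round(4))
near=(abs(W[...,1]-.085)<.05)&(abs(W[...,0]-.55)<.05)&(d>0)
for lo,hi in [(.0875,.095),(.08,.0865)]:
    q=W[near&(W[...,2]>lo)&(W[...,2]<hi)]; print(len(q),cv2.minAreaRect((q[:,:2]*1000).astype(np.float32)))
E
```

```text
time_s: 4.37
tcp_pos: [0.5504, 0.084, 0.1101]
eef_rot: [0.479, 0.52, -0.52, -0.479]
force: [-0.1, 1.0, 0.6]
gripper_width: 0.0854
[0.5504 0.084  0.1101] [-0.11661085  1.00186416  0.62086061] 0.02663205180922186
knob_top [260.3 233.8] 0.66 [0.5513 0.0847 0.09  ]
tab_a_face [302.9 220.4] 0.58 [0.5483 0.1106 0.0715]
tab_b_face [212.2 221.8] 0.68 [0.5538 0.0554 0.0715]
94.7134853390938 [-6.0e-04 -1.0e+00 -1.1e-03]
2611 ((549.4267578125, 83.81901550292969), (40.691402435302734, 53.66804504394531), 5.689238548278809)
896 ((547.1254272460938, 83.76297760009766), (37.698455810546875, 57.199378967285156), 10.2643461227417)
```

View pics/w2.png

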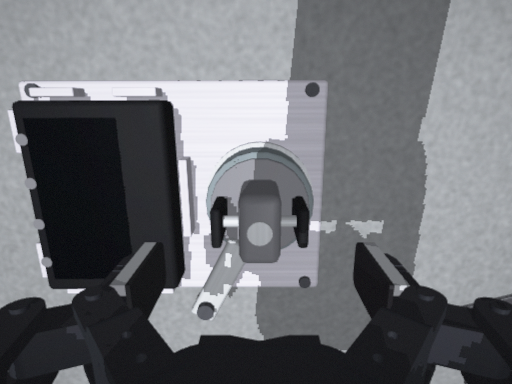

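Knob spot at (260,234), tabs at (219,222) and (301,222), symmetric about the fingers; the TCP is over the axis. Descend.

```bash
python3 -m jog '0 8 0 0 0 0 0; 0 18 0 0 0 0 0; 0 28 0 0 0 0 0; 0 38 0 0 0 0 0; 0 46 0 0 0 0 0; 0 49 0 0 0 0 0; 0 50 0 0 0 0 0; 0 50 0 0 0 0 0; 0 50 0 0 0 0 0; 0 50 0 0 0 0 0'
python3 - <<'E'
from cl import *
s=r.get_state(); print(s['tcp_pos'].round(4),s['force'],s['wrist_torque'],s['joint_pos'].round(3))
p,d=capture('side'); save('s2',cv2.resize(p[100:300,160:360],None,fx=3,fy=3))
E
```

```text
time_s: 5.4
tcp_pos: [0.5516, 0.0841, 0.062]
eef_rot: [0.48, 0.521, -0.519, -0.478]
force: [-0.1, -0.2, -0.1]
gripper_width: 0.0854
[0.5516 0.0841 0.062 ] [-0.09400952 -0.21863303 -0.05335618] [ 0.00362877 -0.05464796 -0.01818808] [ 8.500e-02  2.620e-01  1.514e+00 -1.000e-03  1.361e+00 -1.568e+00]
```

View pics/s2.png

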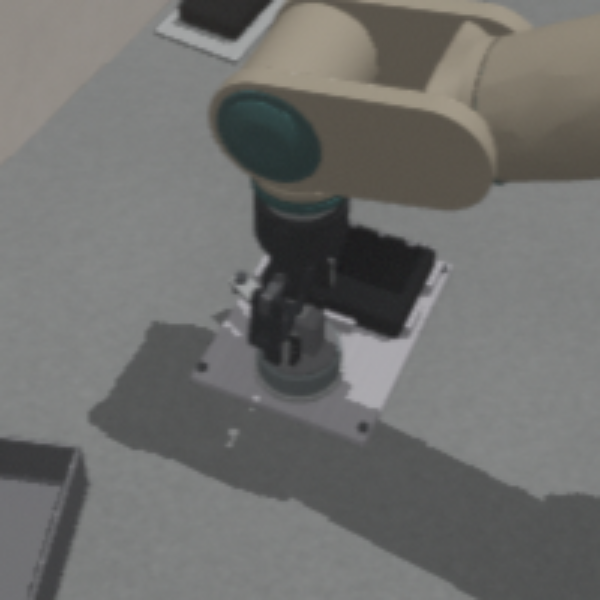

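```bash
python3 -m jog '0 0 0 0 0 0 60; 0 0 0 0 0 0 80; 0 0 0 0 0 0 90; 0 0 0 0 0 0 100; 0 0 0 0 0 0 105; 0 0 0 0 0 0 105; 0 0 0 0 0 0 105' 22
python3 -m jog '0 0 0 0 0 0 110; 0 0 0 0 0 0 115; 0 0 0 0 0 0 120; 0 0 0 0 0 0 120; 0 0 0 0 0 0 120'
python3 - <<'E'
from h import *
s=r.get_state(); print(s['tcp_pos'].round(4),s['force'],s['wrist_torque'],s['gripper_width'])
E
```

```text
time_s: 6.03
tcp_pos: [0.5519, 0.0842, 0.0628]
eef_rot: [0.48, 0.522, -0.519, -0.477]
force: [-2.1, 0.4, 6.1]
gripper_width: 0.0503
time_s: 6.45
tcp_pos: [0.552, 0.0842, 0.0634]
eef_rot: [0.481, 0.522, -0.519, -0.477]
force: [-2.4, -0.8, 6.0]
gripper_width: 0.0457
[0.552  0.0842 0.0634] [-2.43749766 -0.84434247  5.96799005] [-0.01172284  0.46353998 -0.01183796] 0.04565564865325551
```

```bash
python3 -m jog '0 0 0 0 0 0 128; 0 0 0 0 0 0 135; 0 0 0 0 0 0 142; 0 0 0 0 0 0 150; 0 0 0 0 0 0 150; 0 0 0 0 0 0 150; 0 0 0 0 0 0 150'
python3 - <<'E'
from h import *
s=r.get_state(); print(s['tcp_pos'].round(4),s['force'],s['wrist_torque'],s['gripper_width'])
M=R.from_quat(s['eef_rot']).as_matrix(); print(M.round(3))
E
```

```text
time_s: 7.03
tcp_pos: [0.5521, 0.0842, 0.0644]
eef_rot: [0.481, 0.522, -0.519, -0.477]
force: [-4.1, -0.9, 9.0]
gripper_width: 0.0388
[0.5521 0.0842 0.0644] [-4.14699304 -0.9290312   8.95341175] [-0.06389885  0.81922507  0.0412207 ] 0.0387825792925134
[[-0.082  0.007 -0.997]
 [ 0.997 -0.    -0.082]
 [-0.001 -1.    -0.007]]
```

```bash
python3 -m jog '0 -0.7 0.7 0 0 0 150; 0 -1.5 1.4 0 0 0 150; 0 -1.5 1.4 0 0 0 150; 0 -1.5 1.4 0 0 0 150'
python3 - <<'E'
from h import *
s=r.get_state(); print(s['tcp_pos'].round(4),s['force'],s['wrist_torque'],s['gripper_width'])
E
```

```text
time_s: 7.37
tcp_pos: [0.5517, 0.0841, 0.0649]
eef_rot: [0.481, 0.522, -0.518, -0.477]
force: [9.2, 1.2, -8.4]
gripper_width: 0.0379
[0.5517 0.0841 0.0649] [ 9.15867033  1.18937577 -8.37187241] [ 0.19154197 -1.60502201  0.05083444] 0.03789722429347393
```

```bash
python3 -m jog '0 0 0 0 0 0 150; 0 0 0 0 0 0 150; 0 0 0 0 0 0 150'
python3 - <<'E'
from h import *
s=r.get_state(); print(s['tcp_pos'].round(4),s['force'],s['wrist_torque'],s['gripper_width'])
E
```

```text
time_s: 7.62
tcp_pos: [0.5519, 0.0842, 0.0648]
eef_rot: [0.481, 0.523, -0.518, -0.476]
force: [2.3, -0.1, -0.6]
gripper_width: 0.038
[0.5519 0.0842 0.0648] [ 2.34480158 -0.07253856 -0.57059   ] [ 0.04019888 -0.32166555  0.02003357] 0.038005644057673725
```

```bash
cat > st.py <<'E'
from h import *
import sys
s=r.get_state(); M=R.from_quat(s['eef_rot']).as_matrix(); y=np.degrees(np.arctan2(M[1,0],M[0,0]))
f=s['force']; o=s['tcp_pos']-np.array([.5507,.084,0]); tz=s['wrist_torque'][2]
print('t%.2f'%s['time_s'],'tcp',s['tcp_pos'].round(4),'turn %.2f deg %.3f rad'%(94.9-y,np.radians(94.9-y)),'F',f.round(1),'M',s['wrist_torque'].round(3),'tau@axis %.3f'%(tz+o[0]*f[1]-o[1]*f[0]),'w %.4f'%s['gripper_width'],'q6 %.2f'%s['joint_pos'][5])
E
python3 st.py
python3 -m jog '0 0 0 0 1 0 150; 0 0 0 0 2 0 150; 0 0 0 0 3 0 150; 0 0 0 0 4 0 150' >/dev/null; python3 st.py
python3 -m jog '0 0 0 0 0 0 150; 0 0 0 0 0 0 150' >/dev/null; python3 st.py
```

```text
t7.62 tcp [0.5519 0.0842 0.0648] turn 0.18 deg 0.003 rad F [ 2.3 -0.1 -0.6] M [ 0.04  -0.322  0.02 ] tau@axis 0.020 w 0.0380 q6 -1.57
t7.95 tcp [0.552  0.0841 0.0648] turn 4.29 deg 0.075 rad F [ 2.1 -0.8  0.7] M [-0.104 -0.176  0.022] tau@axis 0.021 w 0.0381 q6 -1.50
t8.12 tcp [0.552  0.0841 0.0648] turn 4.31 deg 0.075 rad F [ 1.7 -0.1  1. ] M [-0.012 -0.157 -0.042] tau@axis -0.042 w 0.0382 q6 -1.50
```

```bash
python3 -m jog '0 0 0 0 1 0 150; 0 0 0 0 2 0 150; 0 0 0 0 3 0 150; 0 0 0 0 4 0 150; 0 0 0 0 5 0 150; 0 0 0 0 6 0 150; 0 0 0 0 7 0 150; 0 0 0 0 8 0 150; 0 0 0 0 9 0 150; 0 0 0 0 10 0 150; 0 0 0 0 11 0 150; 0 0 0 0 12 0 150' >/dev/null; python3 st.py
python3 -m jog '0 0 0 0 1 0 150; 0 0 0 0 2 0 150; 0 0 0 0 3 0 150; 0 0 0 0 4 0 150; 0 0 0 0 5 0 150; 0 0 0 0 6 0 150' >/dev/null; python3 st.py
python3 -m jog '0 0 0 0 0 0 150; 0 0 0 0 0 0 150' >/dev/null; python3 st.py
python3 -m jog '0 0 0 0 0 0 150' >/dev/null; python3 st.py
```

```text
t9.12 tcp [0.5519 0.0839 0.0648] turn 16.41 deg 0.286 rad F [ 1.6 -2.7  0.8] M [-0.531 -0.101  0.052] tau@axis 0.049 w 0.0378 q6 -1.28
t9.62 tcp [0.5519 0.0838 0.0648] turn 22.51 deg 0.393 rad F [ 1.1 -2.1  1.6] M [-0.578  0.017  0.059] tau@axis 0.056 w 0.0378 q6 -1.18
t9.78 tcp [0.5519 0.0838 0.0648] turn 22.52 deg 0.393 rad F [ 1.6 -2.3  1.1] M [-0.507 -0.117  0.018] tau@axis 0.015 w 0.0381 q6 -1.18
t9.87 tcp [0.5519 0.0838 0.0648] turn 22.52 deg 0.393 rad F [ 0.3 -2.6  1.4] M [-0.502 -0.035 -0.031] tau@axis -0.034 w 0.0378 q6 -1.18
```

```bash
cat > av.py <<'E'
from h import *
import sys
n=int(sys.argv[1]) if len(sys.argv)>1 else 5
T=[];E=[];F=[]
for i in range(n):
    s=r.get_state(); f=s['force']; o=s['tcp_pos']-np.array([.5507,.084,0])
    T.append(s['wrist_torque'][2]+o[0]*f[1]-o[1]*f[0]); E.append(s['joint_efforts'][5]); F.append(f)
    capture('wrist')
M=R.from_quat(s['eef_rot']).as_matrix(); y=np.degrees(np.arctan2(M[1,0],M[0,0]))
print('t%.2f'%s['time_s'],'tcp',s['tcp_pos'].round(4),'turn %.2f deg %.3f rad'%(94.9-y,np.radians(94.9-y)),'F',np.mean(F,0).round(1),'tau %.3f sd %.3f'%(np.mean(T),np.std(T)),'e6 %.3f sd %.3f'%(np.mean(E),np.std(E)),'w %.4f'%s['gripper_width'],np.round(T,3),np.round(E,3))
E
python3 av.py 6
python3 -m jog '0 0 0 0 1 0 150; 0 0 0 0 2 0 150; 0 0 0 0 3 0 150; 0 0 0 0 4 0 150; 0 0 0 0 5 0 150; 0 0 0 0 6 0 150' >/dev/null; python3 av.py 5
```

```text
t10.12 tcp [0.5519 0.0838 0.0647] turn 22.52 deg 0.393 rad F [ 0.7 -2.4  1.3] tau -0.033 sd 0.035 e6 -0.004 sd 0.003 w 0.0378 [-0.034  0.027 -0.012 -0.053 -0.086 -0.043] [ 0.002 -0.004 -0.004 -0.006 -0.006 -0.006]
t10.87 tcp [0.5518 0.0837 0.0647] turn 28.52 deg 0.498 rad F [ 0.2 -3.8  2. ] tau -0.009 sd 0.039 e6 -0.003 sd 0.151 w 0.0381 [ 0.055 -0.018  0.013 -0.051 -0.044] [-0.236 -0.094  0.203  0.085  0.025]
```

```bash
python3 av.py 3; python3 -m jog '0 0 0 0 1 0 150; 0 0 0 0 2 0 150; 0 0 0 0 3 0 150; 0 0 0 0 4 0 150; 0 0 0 0 5 0 150; 0 0 0 0 6 0 150; 0 0 0 0 6.5 0 150; 0 0 0 0 6.5 0 150; 0 0 0 0 6.5 0 150; 0 0 0 0 6.5 0 150; 0 0 0 0 6.5 0 150' >/dev/null; python3 av.py 3
python3 -m jog '0 0 0 0 0.7 0 150; 0 0 0 0 1.4 0 150; 0 0 0 0 2 0 150; 0 0 0 0 2 0 150; 0 0 0 0 2 0 150; 0 0 0 0 2 0 150; 0 0 0 0 2 0 150' >/dev/null; python3 av.py 3
```

```text
t11.02 tcp [0.5519 0.0837 0.0647] turn 28.52 deg 0.498 rad F [ 0.3 -3.4  2. ] tau 0.030 sd 0.030 e6 -0.003 sd 0.004 w 0.0379 [ 0.045  0.057 -0.013] [ 0.003 -0.005 -0.007]
t12.08 tcp [0.5518 0.0836 0.0647] turn 35.02 deg 0.611 rad F [-1.1 -5.5  2.6] tau -0.033 sd 0.025 e6 -0.004 sd 0.000 w 0.0377 [-0.023 -0.067 -0.009] [-0.005 -0.004 -0.004]
t12.82 tcp [0.5518 0.0836 0.0647] turn 37.03 deg 0.646 rad F [-0.6 -4.3  2.9] tau -0.008 sd 0.023 e6 -0.005 sd 0.000 w 0.0380 [-0.035 -0.013  0.022] [-0.005 -0.005 -0.005]
```

```bash
for i in 1; do :; done
python3 -m jog '0 0 0 0 0.7 0 150; 0 0 0 0 1.4 0 150; 0 0 0 0 2 0 150; 0 0 0 0 2 0 150; 0 0 0 0 2 0 150; 0 0 0 0 2 0 150' >/dev/null; python3 av.py 3
python3 -m jog '0 0 0 0 0.7 0 150; 0 0 0 0 1.4 0 150; 0 0 0 0 2 0 150; 0 0 0 0 2 0 150; 0 0 0 0 2 0 150; 0 0 0 0 2 0 150' >/dev/null; python3 av.py 3
```

```text
t13.47 tcp [0.5518 0.0835 0.0647] turn 39.07 deg 0.682 rad F [-1.1 -5.   2.6] tau -0.014 sd 0.018 e6 -0.005 sd 0.001 w 0.0383 [ 0.003 -0.006 -0.039] [-0.004 -0.005 -0.005]
t14.12 tcp [0.5518 0.0835 0.0647] turn 41.13 deg 0.718 rad F [-1.  -5.3  3.2] tau -0.030 sd 0.014 e6 -0.005 sd 0.001 w 0.0377 [-0.022 -0.05  -0.019] [-0.004 -0.005 -0.005]
```

```bash
python3 -m jog '0 0 0 0 0.7 0 150; 0 0 0 0 1.4 0 150; 0 0 0 0 2 0 150; 0 0 0 0 2 0 150; 0 0 0 0 2 0 150; 0 0 0 0 2 0 150' >/dev/null; python3 av.py 3
```

```text
t14.77 tcp [0.5517 0.0834 0.0647] turn 43.20 deg 0.754 rad F [-0.7 -5.   2.9] tau -0.015 sd 0.015 e6 -0.005 sd 0.001 w 0.0382 [ 0.003 -0.016 -0.032] [-0.004 -0.005 -0.005]
```

```bash
python3 -m jog '0 0 0 0 0.7 0 150; 0 0 0 0 1.4 0 150; 0 0 0 0 2 0 150; 0 0 0 0 2 0 150; 0 0 0 0 2 0 150; 0 0 0 0 2 0 150' >/dev/null; python3 av.py 3
```

```text
t15.42 tcp [0.5517 0.0834 0.0647] turn 45.27 deg 0.790 rad F [-1.1 -4.7  3. ] tau -0.026 sd 0.014 e6 -0.005 sd 0.001 w 0.0381 [-0.008 -0.029 -0.042] [-0.004 -0.005 -0.005]
```

```bash
python3 -m jog '0 0 0 0 0.7 0 150; 0 0 0 0 1.4 0 150; 0 0 0 0 2 0 150; 0 0 0 0 2 0 150; 0 0 0 0 2 0 150; 0 0 0 0 2 0 150' >/dev/null; python3 av.py 3
```

```text
t16.07 tcp [0.5517 0.0834 0.0648] turn 47.34 deg 0.826 rad F [-1.  -5.3  3.1] tau -0.035 sd 0.011 e6 -0.005 sd 0.001 w 0.0384 [-0.048 -0.02  -0.037] [-0.004 -0.005 -0.006]
```

Run:
```python
from h import *
p,d=capture('wrist'); save('w3',p)
```

```text
(no output)
```

View pics/w3.png

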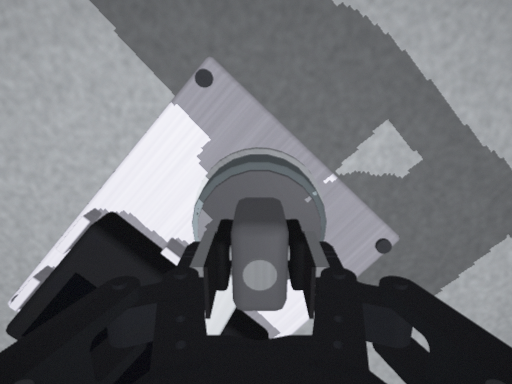

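The knob (spot at (260,275), block upright) is turning with the hand, with both tabs pinched and no resistance yet. Continue.

```bash
python3 -m jog '0 0 0 0 0.7 0 150; 0 0 0 0 1.4 0 150; 0 0 0 0 2 0 150; 0 0 0 0 2 0 150; 0 0 0 0 2 0 150; 0 0 0 0 2 0 150' >/dev/null; python3 av.py 3
```

```text
t16.77 tcp [0.5516 0.0834 0.0647] turn 49.40 deg 0.862 rad F [-1.  -5.2  2.8] tau -0.036 sd 0.025 e6 -0.005 sd 0.001 w 0.0378 [-0.071 -0.015 -0.021] [-0.004 -0.006 -0.006]
```

```bash
python3 -m jog '0 0 0 0 0.7 0 150; 0 0 0 0 1.4 0 150; 0 0 0 0 2 0 150; 0 0 0 0 2 0 150; 0 0 0 0 2 0 150; 0 0 0 0 2 0 150' >/dev/null; python3 av.py 3
```

```text
t17.42 tcp [0.5516 0.0833 0.0648] turn 51.47 deg 0.898 rad F [-0.8 -4.8  2.9] tau -0.027 sd 0.010 e6 -0.005 sd 0.001 w 0.0381 [-0.039 -0.025 -0.016] [-0.004 -0.006 -0.006]
```

```bash
python3 -m jog '0 0 0 0 0.7 0 150; 0 0 0 0 1.4 0 150; 0 0 0 0 2 0 150; 0 0 0 0 2 0 150; 0 0 0 0 2 0 150; 0 0 0 0 2 0 150' >/dev/null; python3 av.py 3
```

```text
t18.07 tcp [0.5515 0.0833 0.0647] turn 53.54 deg 0.934 rad F [-0.8 -4.9  2.8] tau -0.039 sd 0.031 e6 -0.005 sd 0.001 w 0.0378 [-0.035 -0.079 -0.004] [-0.004 -0.006 -0.006]
```

```bash
python3 -m jog '0 0 0 0 0.7 0 150; 0 0 0 0 1.4 0 150; 0 0 0 0 2 0 150; 0 0 0 0 2 0 150; 0 0 0 0 2 0 150; 0 0 0 0 2 0 150' >/dev/null; python3 av.py 3
```

```text
t18.72 tcp [0.5515 0.0833 0.0647] turn 55.61 deg 0.971 rad F [-1.1 -5.3  2.8] tau -0.003 sd 0.007 e6 -0.006 sd 0.001 w 0.0381 [-0.012 -0.004  0.006] [-0.005 -0.006 -0.006]
```

```bash
python3 av.py 10
```

```text
t19.22 tcp [0.5515 0.0833 0.0647] turn 55.61 deg 0.971 rad F [-1.1 -5.   2.8] tau -0.032 sd 0.039 e6 -0.006 sd 0.000 w 0.0378 [ 0.012  0.029 -0.029 -0.028 -0.112  0.004 -0.035 -0.038 -0.051 -0.073] [-0.006 -0.006 -0.006 -0.006 -0.006 -0.006 -0.006 -0.006 -0.006 -0.006]
```

```bash
python3 -m jog '0 0 0 0 0.7 0 150; 0 0 0 0 1.4 0 150; 0 0 0 0 2 0 150; 0 0 0 0 2 0 150; 0 0 0 0 2 0 150; 0 0 0 0 2 0 150' >/dev/null; python3 av.py 5
```

```text
t19.97 tcp [0.5515 0.0833 0.0647] turn 57.68 deg 1.007 rad F [-0.9 -5.   2.7] tau -0.022 sd 0.018 e6 -0.006 sd 0.001 w 0.0382 [-0.03  -0.027 -0.046 -0.014  0.007] [-0.005 -0.006 -0.006 -0.006 -0.006]
```

```bash
python3 -m jog '0 0 0 0 0.7 0 150; 0 0 0 0 1.4 0 150; 0 0 0 0 2 0 150; 0 0 0 0 2 0 150; 0 0 0 0 2 0 150; 0 0 0 0 2 0 150' >/dev/null; python3 av.py 5
```

```text
t20.72 tcp [0.5514 0.0832 0.0647] turn 59.75 deg 1.043 rad F [-1.3 -5.1  3. ] tau -0.017 sd 0.031 e6 -0.006 sd 0.001 w 0.0381 [-0.062 -0.018 -0.036  0.031  0.001] [-0.005 -0.006 -0.007 -0.007 -0.007]
```

```bash
python3 -m jog '0 0 0 0 0.7 0 150; 0 0 0 0 1.4 0 150; 0 0 0 0 2 0 150; 0 0 0 0 2 0 150; 0 0 0 0 2 0 150; 0 0 0 0 2 0 150' >/dev/null; python3 av.py 6
```

```text
t21.52 tcp [0.5514 0.0832 0.0647] turn 61.81 deg 1.079 rad F [-1.2 -4.8  3. ] tau -0.011 sd 0.019 e6 -0.006 sd 0.001 w 0.0383 [ 0.024 -0.009 -0.033 -0.006 -0.008 -0.031] [-0.005 -0.006 -0.007 -0.007 -0.007 -0.007]
```

```bash
python3 -m jog '0 0 0 0 0.7 0 150; 0 0 0 0 1.4 0 150; 0 0 0 0 2 0 150; 0 0 0 0 2 0 150; 0 0 0 0 2 0 150; 0 0 0 0 2 0 150' >/dev/null; python3 av.py 10
```

```text
t22.52 tcp [0.5514 0.0832 0.0647] turn 63.88 deg 1.115 rad F [-0.8 -4.8  2.9] tau -0.020 sd 0.027 e6 -0.007 sd 0.001 w 0.0381 [-0.044 -0.034 -0.007 -0.008 -0.039 -0.024  0.032 -0.008  0.005 -0.07 ] [-0.005 -0.007 -0.007 -0.007 -0.007 -0.007 -0.007 -0.007 -0.007 -0.007]
```

```bash
python3 -m jog '0 0 0 0 0.7 0 150; 0 0 0 0 1.4 0 150; 0 0 0 0 2 0 150; 0 0 0 0 2 0 150; 0 0 0 0 2 0 150; 0 0 0 0 2 0 150' >/dev/null; python3 av.py 10
```

```text
t23.52 tcp [0.5513 0.0832 0.0647] turn 65.95 deg 1.151 rad F [-1.3 -5.   3. ] tau -0.044 sd 0.021 e6 -0.007 sd 0.000 w 0.0378 [-0.044 -0.002 -0.078 -0.032 -0.056 -0.038 -0.024 -0.07  -0.054 -0.043] [-0.005 -0.007 -0.007 -0.007 -0.007 -0.007 -0.007 -0.007 -0.007 -0.007]
```

```bash
python3 -m jog '0 0 0 0 0.7 0 150; 0 0 0 0 1.4 0 150; 0 0 0 0 2 0 150; 0 0 0 0 2 0 150; 0 0 0 0 2 0 150; 0 0 0 0 2 0 150' >/dev/null; python3 av.py 10
```

```text
t24.52 tcp [0.5513 0.0832 0.0647] turn 68.02 deg 1.187 rad F [-1.1 -5.   2.9] tau -0.016 sd 0.016 e6 0.000 sd 0.000 w 0.0380 [-0.014 -0.002 -0.016 -0.021 -0.049 -0.03   0.007 -0.021 -0.012  0.003] [0.002 0.001 0.    0.    0.    0.    0.    0.    0.    0.   ]
```

```bash
python3 -m jog '0 0 0 0 0.5 0 150; 0 0 0 0 1 0 150; 0 0 0 0 1.5 0 150; 0 0 0 0 1.5 0 150; 0 0 0 0 1.5 0 150; 0 0 0 0 1.5 0 150' >/dev/null; python3 av.py 10
```

```text
t25.52 tcp [0.5513 0.0831 0.0647] turn 69.58 deg 1.214 rad F [-1.  -4.9  3.2] tau 0.022 sd 0.015 e6 0.032 sd 0.000 w 0.0381 [ 0.01   0.024  0.019  0.05  -0.008  0.023  0.01   0.031  0.038  0.024] [0.033 0.032 0.032 0.032 0.032 0.032 0.032 0.032 0.032 0.032]
```

```bash
python3 -m jog '0 0 0 0 0.5 0 150; 0 0 0 0 1 0 150; 0 0 0 0 1.5 0 150; 0 0 0 0 2 0 150; 0 0 0 0 2 0 150; 0 0 0 0 2 0 150; 0 0 0 0 2 0 150' >/dev/null; python3 av.py 10
```

```text
t26.60 tcp [0.5512 0.0832 0.0647] turn 71.64 deg 1.250 rad F [-0.8 -4.8  2.9] tau 0.035 sd 0.028 e6 0.050 sd 0.000 w 0.0376 [ 0.014  0.077  0.01   0.034  0.067 -0.022  0.037  0.048  0.056  0.024] [0.051 0.05  0.05  0.05  0.05  0.05  0.05  0.05  0.05  0.05 ]
```

```bash
python3 -m jog '0 0 0 0 0.5 0 150; 0 0 0 0 1 0 150; 0 0 0 0 1.5 0 150; 0 0 0 0 2 0 150; 0 0 0 0 2 0 150; 0 0 0 0 2 0 150; 0 0 0 0 2 0 150' >/dev/null; python3 av.py 8
```

```text
t27.58 tcp [0.5512 0.0831 0.0648] turn 73.70 deg 1.286 rad F [-1.  -4.9  3. ] tau 0.058 sd 0.030 e6 0.068 sd 0.000 w 0.0379 [0.099 0.022 0.101 0.071 0.061 0.014 0.036 0.064] [0.069 0.068 0.068 0.068 0.068 0.068 0.068 0.068]
```

```bash
python3 -m jog '0 0 0 0 0.5 0 150; 0 0 0 0 1 0 150; 0 0 0 0 1.5 0 150; 0 0 0 0 2 0 150; 0 0 0 0 2.4 0 150; 0 0 0 0 2.4 0 150; 0 0 0 0 2.4 0 150; 0 0 0 0 2.4 0 150' >/dev/null; python3 av.py 8
```

```text
t28.65 tcp [0.5511 0.0831 0.0647] turn 76.15 deg 1.329 rad F [-1.  -5.   2.9] tau 0.093 sd 0.024 e6 0.090 sd 0.000 w 0.0379 [0.099 0.107 0.099 0.076 0.067 0.068 0.083 0.145] [0.091 0.09  0.09  0.09  0.09  0.09  0.09  0.09 ]
```

Net torque above baseline is about 0.10 N m (joint effort) to 0.118 N m (wrist). This is the letting-go point, so I open quickly.

```bash
python3 -m jog '0 0 0 0 0 0 0; 0 0 0 0 0 0 0; 0 0 0 0 0 0 0; 0 0 0 0 0 0 0; 0 0 0 0 0 0 0; 0 0 0 0 0 0 0; 0 0 0 0 0 0 0; 0 0 0 0 0 0 0'; python3 av.py 2
python3 - <<'E'
from h import *
p,d=capture('wrist'); save('w4',p)
E
```

```text
time_s: 29.37
tcp_pos: [0.5512, 0.0832, 0.0649]
eef_rot: [0.699, 0.118, -0.113, -0.697]
force: [-0.1, 0.4, 0.1]
gripper_width: 0.0856
t29.42 tcp [0.5512 0.0832 0.0648] turn 76.15 deg 1.329 rad F [-0.1  0.1 -0.3] tau 0.027 sd 0.046 e6 0.001 sd 0.000 w 0.0853 [-0.018  0.073] [0.001 0.001]
```

View pics/w4.png

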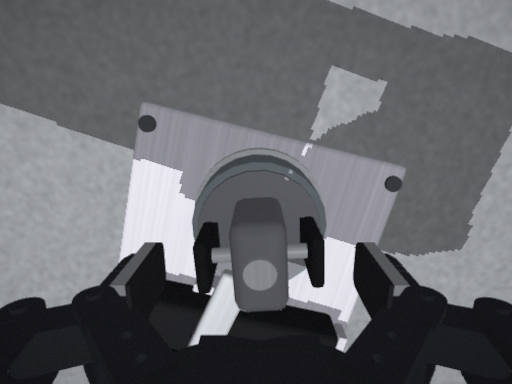

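Both tabs appear sprung out, at (206,255) and (315,252), with the fingers clear. Rise and measure.

```bash
python3 -m jog '0 -4 0 0 0 0 0; 0 -12 0 0 0 0 0; 0 -24 0 0 0 0 0; 0 -40 0 0 0 0 0; 0 -56 0 0 0 0 0; 0 -72 0 0 0 0 0; 0 -84 0 0 0 0 0; 0 -90 0 0 0 0 0; 0 -90 0 0 0 0 0; 0 -90 0 0 0 0 0; 0 -90 0 0 0 0 0'
python3 - <<'E'
from cl import *
s=r.get_state(); ci=camera_info('wrist'); p,d=capture('wrist'); save('w5',p); W=cloud(d,ci)
P={}
for t,z in [('knob_top',.09),('tab_a_face',.0715),('tab_b_face',.0715),('clamp_foot',.042),('control_unit',.012)]:
    for o in spotter.pinpoint('wrist',t)[:2]: print(t,np.round(o['xy'],1),round(o['confidence'],2),atz('wrist',o['xy'],z,ci).round(4))
near=(abs(W[...,1]-.084)<.045)&(abs(W[...,0]-.55)<.045)&(d>0)
for lo,hi in [(.0875,.095),(.08,.0865),(.08,.095)]:
    q=W[near&(W[...,2]>lo)&(W[...,2]<hi)]; print(len(q),cv2.minAreaRect((q[:,:2]*1000).astype(np.float32)))
p,d=capture('side'); save('s5',cv2.resize(p[130:280,190:340],None,fx=4,fy=4))
p,d=capture('top'); save('t5',p)
E
```

```text
time_s: 30.43
tcp_pos: [0.55, 0.0832, 0.1537]
eef_rot: [0.699, 0.117, -0.113, -0.697]
force: [0.1, -0.3, 0.0]
gripper_width: 0.0857
knob_top [260.2 206.4] 0.68 [0.5505 0.0833 0.09  ]
tab_a_face [296.7 196.2] 0.62 [0.5758 0.0937 0.0715]
tab_b_face [222.3 203.1] 0.88 [0.5251 0.0709 0.0715]
tab_b_face [274.7 178.5] 0.35 [0.5558 0.1012 0.0715]
clamp_foot [224.5 272.1] 0.63 [ 0.5458 -0.001   0.042 ]
control_unit [237.8 281.8] 0.76 [ 0.5642 -0.0249  0.012 ]
1752 ((549.6538696289062, 84.530029296875), (52.46708297729492, 40.173683166503906), 22.92925453186035)
599 ((550.043212890625, 85.65376281738281), (56.45863723754883, 39.65830993652344), 22.69686508178711)
2563 ((550.4403686523438, 84.733154296875), (56.20325469970703, 41.74160385131836), 21.913818359375)
```

View pics/w5.png

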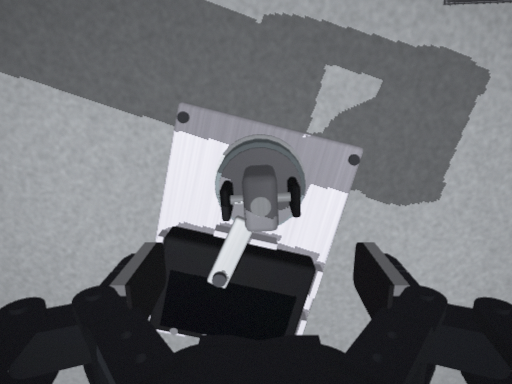

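View pics/t5.png

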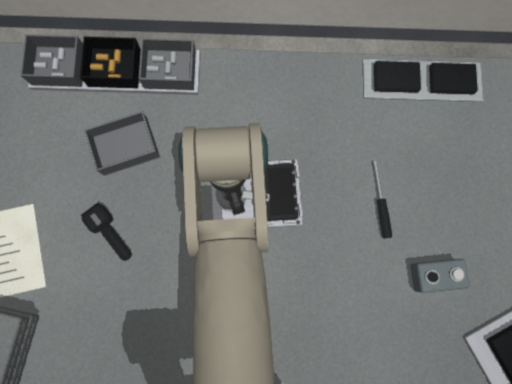

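Wrist image: knob spot at (260,206), both tabs fully out (span 56 mm at (227,200) and (294,197)), and the foot at (219,280) over the unit's edge. The bench objects have not moved. The knob sits at about 1.26 rad, sprung back from 1.33 onto the notch edge.

```bash
python3 -c "
from h import *
s=r.get_state(); print(s['time_s'],s['force'].round(1)); print(r.sign_off())"
```

```text
30.8333 [-0.3 -0.1 -0.3]
the job is handed in; nothing more can be done
None
```

The control unit is clamped and the job is handed in, at about 31 s of the 69 s allowed.

**What I did:** I pinched both tabs fully in with about 22 N; the gripper read 38 mm against the 40 mm expected. I turned the knob clockwise in slow steps and felt the end spring at about 1.19–1.20 rad. I went on to 1.33 rad and let go there.

**Last checks:**
- **Tabs:** the depth image shows 56 mm over both tabs, so both are fully out. The tab faces measure 27 and 28 mm from the axis.
- **Lock:** the knob measures about 1.26 rad, so it sprang back from 1.33 rad. That fits resting on the notch edge, though the lock itself cannot be seen.
- **Surroundings:** the foot is over the edge of the unit. I saw no movement of the unit, scanner, bin or screwdriver in the pictures. The gripper was open about 64 mm above the knob, and the wrist force was about zero.

**Disagreements:**
- **Torque when letting go:** the two readings were 0.10 N m (joint 6 effort) and about 0.12 N m (noisy wrist sensor). Both are below the 0.14 N m overload.
- **Side force:** about 5 N acted on the pinched knob during the turn because the hand was about 1 mm off the axis. It was gone after release.

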